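# Unstop the ferment crock and cover it with the loose lid

### The arm

A 6-joint arm with a two-finger parallel gripper is mounted at the origin on a cart in front of the work surface, level with it; the furniture and walls round the work are solid. World frame = base frame: x ahead of the robot, y to its left, z up, the work surface at z = 0. Lengths are in mm, angles in rad, forces in N, time in s.
With the tool pointing down it reaches from about 300 to 775 mm from the base axis. Payload 14.6 kg.
Tool frame: the origin (TCP) lies midway between the tips of the shut fingers; the grasp point (between the pads) lies grasp_offset behind it (grasp_offset is the distance from the TCP to the grasp point, in mm); z points along the fingers, y is the line along which they close (so a half turn about z gives the same grasp; the last joint's range is limited). The gripper opens to 94 mm and grips with 3 to 60 N. Pads are 16 mm wide; open, the fingers measure 119 mm over their backs; the gripper's body (75 mm by 177 mm) begins 78 mm behind the grasp point.
Start: joints at [1.051, 0.3, 1.521, -0, 1.321, -0.067], TCP at [240.613, 494.565, 205.446] pointing down, gripper open.
Joint ranges: [-3.03, 3.03], [-0.79, 2.21], [0.23, 2.52], [-1.04, 4.18], [0, 3.07], [-2.55, 2.55]. Speed limits (rad/s): [2.22, 2.22, 2.57, 3.14, 3.14, 3.14].

### API

Orientations are given as [roll, pitch, yaw] about the fixed x, y, z axes, in that order (R = Rz(yaw) Ry(pitch) Rx(roll)).
In Python, from cell import * gives the robot as it stands. The module is installed in compiled form; this text tells all that it offers.
- The arm moves only by the shell command python3 -m jog 'ROWS' [FORCE]. ROWS is JSON, a list of rows, each a list of 3 entries, a list of its own where there are three numbers: the finger opening in mm, from 0 to 94, then the shift along the tool's x, y, z in units of 50 mm (1.0 is 50 mm), then the turn about the tool's z in units of 180 degrees (1.0 is 180 degrees). In form: [[fingers, [dx, dy, dz], twist], ...]. A call has 1 to 20 rows; each row shifts and turns the commanded pose from where the row before left it, along the tool's axes as they then stand; what a row does not reach is not made up. A row lasts 1/10 s, in which the tool goes at most 50 mm and 8.59 degrees, less where a joint would pass 70% of its speed; a pose out of reach is approached as far as the arm can. A call with a number of a shift or a turn outside -1 to 1 is refused whole. A call with a gripper value outside its range is refused whole. The fingers move at their own pace and stop on an object; FORCE is the grip in N (left out, the last holds). Time passes only in rows, so rows that do not move let the fingers close. It gives the time, the measured TCP pose, the force, the opening and the grip force at its end, in the units of the state.
- read_state(): the state, without advancing time (a new reading comes with each control period).
- camera(name): name is "side" or "top"; returns the picture (420x560x3 uint8, red, green, blue); there is no depth.
- calibration(name): a dict with "mtx" (3x3 intrinsics, pixels), "distortion" ([k1, k2, p1, p2, k3] as OpenCV has them; the pictures are not rectified), "cam_to_world" (4x4, takes a point from camera to world coordinates). Camera axes: x right, y down, z forward; pixel columns grow to the right and rows downward; lengths in mm; the calibration is good to about 2 mm. A picture is of the moment at which its call begins. calibration takes no time and is no camera call.
- sign_off(): hands the job in; it is judged then, once.
Trained networks look in the newest picture that a camera, given by its name, has taken for a name from the list of things; names that differ only in an ending like _2 or _b are one class to them, and where a whole thing is asked for, a point or a joint stands for the part that bears it (a point fixed in the world has none). Each returns a list of dicts, best first, with "conf" (0 to 1); they miss things now and then, are a little off and sometimes report something else, mostly with a low value. They report only what shows in the picture. A call takes as long as a camera call. They do not tell look-alikes from the thing itself.
- regions_of(camera, query): "pixels" (420x560 bool, what is visible of it) and "rect" ([centre column, centre row, width, height] in pixels, round what is visible of it).
The state is a dict: "clock": time; "joints": joint angles; "qd": joint speeds; "effort": joint torques, N m; "eef_pos": TCP position; "eef_rot": TCP orientation; "wrist_force": force on the tool from outside, world axes, zero at the start; "moment": the same for the moment, N m; "finger_gap": finger opening in mm; "finger_force": force on a finger pad.
Only numpy, scipy, OpenCV 4.12 (cv2) and the standard library are available. Lean on these libraries where they do the work, as an engineer would, in place of code of your own. Each camera call takes 0.05 s, during which the arm holds its last target. There are 200 camera calls.

### The job

The ferment in the square crock with the brown top has to breathe: its tapered wooden stopper is stuck fast in the rubbery seal, so work it out by rocking it from side to side while easing it up, without picking up or tipping the crock (a straight pull takes the crock along). Stand the stopper upright on the chopping board beside the loose square lid, and only then lay that lid flat and centred over the open mouth of the crock. Leave the blue-topped crock and everything else where it stands.

Things in the scene. Friction and masses are not known exactly. Their poses are not given: they have to be found in the camera images.
- crock: the crock to open: hollow square stoneware, loose, about 1.6 kg, cream below and glazed brown above; body 140 x 140 mm and 98 mm high with rounded shoulders, on it a square neck 92 x 92 mm outside up to its flat rim at 126 mm; mouth 72 mm square. Origin: centre of the underside, z up, x and y along its sides
- crock_mouth (a point): centre of the crock's mouth at the height of its rim, 126 mm above the underside; z up
- stopper: beech stopper, 0.2 kg, square, tapered: 54 mm wide at the foot, 64 mm at 42 mm above it; on top a block knob 36 x 36 mm, 38 mm high, sides parallel to the plug's; 80 mm in all. Origin: centre of the foot, z up. Seated, its foot is 100 mm above the crock's underside, its sides parallel to the crock's, the knob from 142 to 180 mm
- lid: loose square lid lying on one end of the chopping board, 100 x 100 x 9 mm, glazed brown, a block knob 30 x 30 mm on top reaching 40 mm above the underside (sides parallel to the lid's); 0.25 kg, flat below. Origin: centre of the underside, z up, x and y along its sides
- board: wooden chopping board 220 (x) x 150 (y) x 16 mm, loose, 0.8 kg, lying flat. Origin: centre of the underside, top at z = 16 mm. The lid lies on the half at +x (centre about 50 mm from the board's); the half at -x, nearer the robot, is free
- blue_crock: bystander: crock of the same form glazed blue above, its stopper in place, 180 mm high in all. Origin: centre of the underside
- oil_bottle: bystander: tall oil bottle with a yellow cap, 61 mm wide, 268 mm high. Origin: centre of the underside
- pepper_mill: bystander: wooden pepper mill, 58 mm wide, 170 mm high. Origin: centre of the underside
- honey: bystander: honey jar with a dark lid, 65 mm wide, 86 mm high, at the right front. Origin: centre of the underside
- cup: bystander: dotted white cup, 65 mm wide (90 mm with its handle), 56 mm high. Origin: centre of the underside
- tomato_tin: bystander: food tin, 75 mm wide, 110 mm high. Origin: centre of the underside
- spice_1: bystander: spice jar with a black cap, 41 mm wide, 105 mm high, near the right front corner. Origin: centre of the underside
- crock_seal (a point): centre of the mouth at the height of the grey silicone bead that clamps the stopper, 118 mm above the crock's underside. Its friction (20 to 30 N) exceeds the crock's weight. While the stopper is tilted to and fro about this point by about 0.1 rad each way it can be raised some 2 mm a swing with little force; it is free after 16 mm and out of the neck after 26 mm
- spice_2: bystander: a second spice jar with a dark brown cap, 41 mm wide, 105 mm high, near the right front corner. Origin: centre of the underside
Mind the look-alikes: they are no part of the job. Leave any orange or purple look-alike of the stopper alone.

How it is judged:
By the outcome, as a careful person would: the job done as asked, in the order asked, and still so for the second after the job is handed in, with the robot touching nothing.
It also fails if it takes over 70 s, if anything falls off the work surface, if the arm or the gripper's body presses on something with over 40 N, if the wrist force passes 120 N, or if a joint passes its speed limit or range.

## Working session

There is one attempt and no reset: what is moved stays moved. The work goes in short steps, Python scripts to look and compute and a shell command to move; the robot and the scene stay as the last step left them, time stands still between calls to the robot, and variables do not carry over. Pictures are saved under pics/ and viewed, at most 10 in all, crops included, and the job is handed in when it is done.

```bash
mkdir -p pics
python3 - <<'E'
from cell import *
import cv2,numpy as np
s=read_state();print({k:np.round(v,3).tolist() for k,v in s.items()})
for n in("top","side"):
    im=camera(n);cv2.imwrite(f"pics/{n}0.png",im[:,:,::-1])
    c=calibration(n);print(n,np.round(c["mtx"],1).tolist(),np.round(c["distortion"],4),np.round(c["cam_to_world"],3).tolist())
    for q in("crock","stopper","lid","board","blue_crock"):
        print(q,[(round(r["conf"],2),np.round(r["rect"]).tolist()) for r in regions_of(n,q)][:4])
E
```

```text
{'clock': 0.0, 'joints': [1.051, 0.3, 1.522, -0.0, 1.321, -0.067], 'qd': [0.0, 0.001, 0.0, 0.0, 0.001, -0.001], 'effort': [-0.001, -53.181, -35.274, 0.071, 0.024, -0.0], 'eef_pos': [240.503, 494.337, 204.896], 'eef_rot': [-3.14, -0.0, 2.689], 'wrist_force': [0.271, -0.744, 0.059], 'moment': [0.046, -0.031, -0.002], 'finger_force': 0.0, 'finger_gap': 94.293}
top [[390.1, 0.0, 276.7], [0.0, 390.1, 211.2], [0.0, 0.0, 1.0]] [0.0191 0.     0.     0.     0.    ] [[0.001, -0.995, 0.104, 358.869], [-1.0, -0.002, -0.005, 149.473], [0.005, -0.104, -0.995, 1425.409], [0.0, 0.0, 0.0, 1.0]]
crock [(0.87, [206.0, 212.0, 44.0, 43.0])]
stopper [(0.93, [125.0, 216.0, 24.0, 17.0]), (0.88, [119.0, 249.0, 28.0, 20.0]), (0.71, [161.0, 192.0, 20.0, 20.0])]
lid [(0.6, [355.0, 202.0, 32.0, 27.0])]
board [(0.7, [353.0, 214.0, 48.0, 64.0])]
blue_crock [(0.66, [283.0, 216.0, 42.0, 44.0])]
side [[380.0, 0.0, 285.2], [0.0, 380.0, 205.6], [0.0, 0.0, 1.0]] [0.0332 0.     0.     0.     0.    ] [[0.999, -0.022, 0.044, 443.128], [-0.048, -0.623, 0.781, -1034.727], [0.011, -0.782, -0.623, 1011.807], [0.0, 0.0, 0.0, 1.0]]
crock [(0.59, [281.0, 177.0, 34.0, 34.0])]
stopper [(0.78, [280.0, 159.0, 20.0, 20.0]), (0.73, [278.0, 143.0, 15.0, 19.0]), (0.58, [254.0, 142.0, 16.0, 17.0]), (0.44, [294.0, 157.0, 17.0, 19.0])]
lid [(0.74, [300.0, 269.0, 26.0, 24.0])]
board [(0.87, [287.0, 269.0, 66.0, 38.0])]
blue_crock [(0.88, [283.0, 210.0, 37.0, 42.0])]
```

Run:
```python
import cv2,numpy as np
a=cv2.imread("pics/top0.png");b=cv2.imread("pics/side0.png")
# top crop x100-400,y120-300 ; side crop x210-360,y120-300
cv2.imwrite("pics/a.png",cv2.resize(a[150:290,100:400],None,fx=2.66,fy=2.66,interpolation=3))
cv2.imwrite("pics/b.png",cv2.resize(b[120:300,180:400],None,fx=3.3,fy=3.3,interpolation=3))
```

```text
(no output)
```

View pics/a.png

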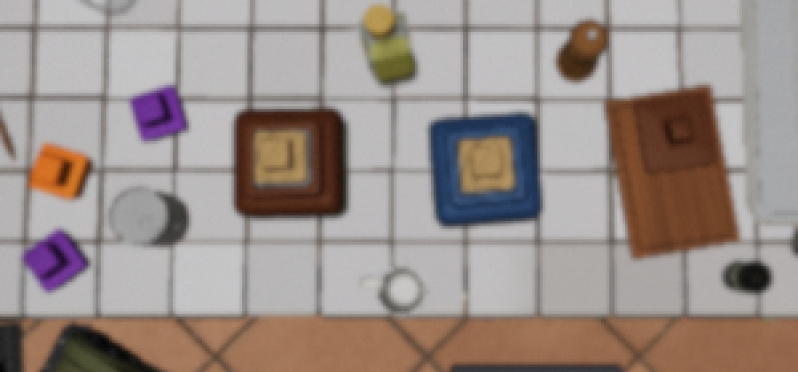

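View pics/b.png

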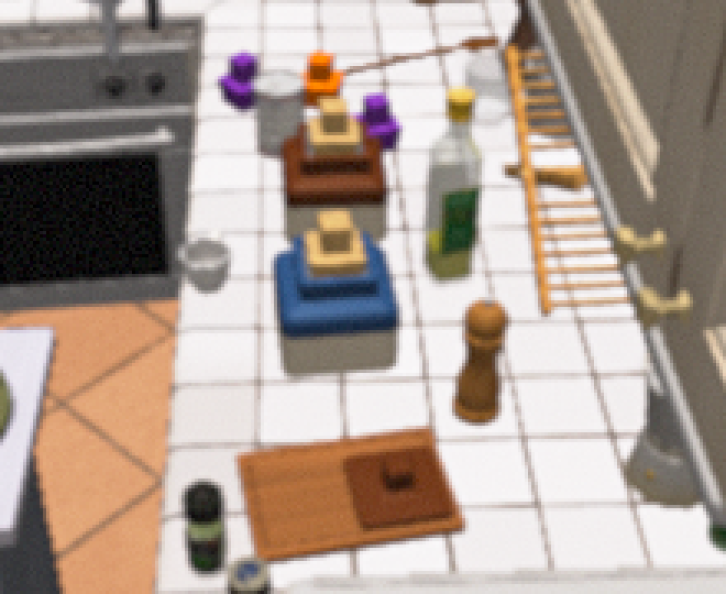

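View pics/top0.png

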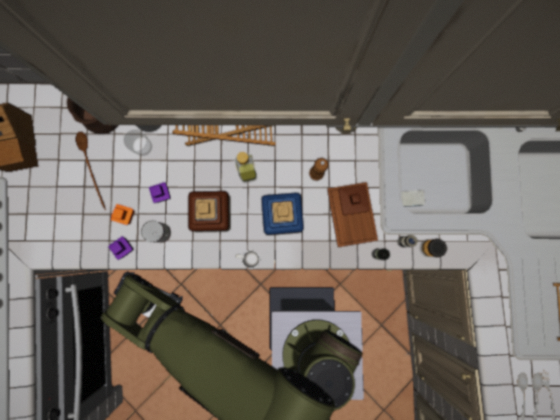

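The picture shows these stopper-like things in the top view: beech in the brown crock (204,208), beech in the blue crock (282,212), purple (160,192) and (120,248), orange (122,215). The one meant is the beech stopper in the brown-topped crock (204,208), and the enlarged crop confirms it. The lid is at (355,200) on the board, and its other half is free. Next I fit the poses by silhouette.

```bash
cat > fit.py <<'E'
import cv2,numpy as np
from cell import *
from scipy.optimize import minimize
C={n:calibration(n) for n in("top","side")}
def proj(n,P):
    c=C[n];T=np.linalg.inv(c["cam_to_world"])
    return cv2.projectPoints(np.asarray(P,float),cv2.Rodrigues(T[:3,:3])[0],T[:3,3],c["mtx"],np.array(c["distortion"]))[0][:,0]
def box(w0,w1,z0,z1,d0=None,d1=None):
    d0=d0 or w0;d1=d1 or w1
    return np.array([[s*w/2,t*d/2,z] for w,d,z in((w0,d0,z0),(w1,d1,z1)) for s in(-1,1) for t in(-1,1)])
def place(P,p,z):
    c,s=np.cos(p[2]),np.sin(p[2]);return P@np.array([[c,s,0],[-s,c,0],[0,0,1]])+[p[0],p[1],z]
def render(n,boxes,p,z,roi,k=8):
    x0,y0,x1,y1=roi;m=np.zeros(((y1-y0)*k,(x1-x0)*k),np.uint8)
    for b in boxes:
        q=(proj(n,place(b,p,z))-[x0-.5,y0-.5])*k
        cv2.fillConvexPoly(m,np.round(cv2.convexHull(q.astype(np.float32))*16-8).astype(int),255,shift=4)
    return cv2.resize(m,(x1-x0,y1-y0),interpolation=cv2.INTER_AREA)/255.
def fit(masks,boxes,p0,z):
    # masks: {cam:(roi,mask crop)}
    f=lambda p:sum(((cv2.GaussianBlur(render(n,boxes,p,z,r),(0,0),.8)-m)**2).sum() for n,(r,m) in masks.items())
    best=None
    for dy in(-.5,-.25,0,.25,.5):
        s=np.array([p0[0],p0[1],p0[2]+dy])
        r=minimize(f,s,method="Nelder-Mead",options=dict(initial_simplex=[s,s+[15,0,0],s+[0,15,0],s+[0,0,.2]],xatol=.05,fatol=.01))
        if best is None or r.fun<best.fun:best=r
    return best.x,best.fun,sum(m.sum() for _,m in masks.values())
def ray(n,u,v,z):
    c=C[n];d=np.r_[cv2.undistortPoints(np.array([[[u,v]]],float),c["mtx"],np.array(c["distortion"]))[0,0],1]
    T=np.array(c["cam_to_world"]);d=T[:3,:3]@d;return T[:3,3]+d*(z-T[2,3])/d[2]
def soft(n,q,near=None,pad=6):
    R=regions_of(n,q)
    if near is not None:R=[r for r in R if np.hypot(*(np.array(r["rect"][:2])-near))<15]
    if not R:return None
    m=R[0]["pixels"].astype(np.float32);x,y,w,h=R[0]["rect"]
    roi=tuple(int(v) for v in(x-w/2-pad,y-h/2-pad,x+w/2+pad,y+h/2+pad))
    return roi,cv2.GaussianBlur(m[roi[1]:roi[3],roi[0]:roi[2]],(0,0),.8)
STOP=[box(60,64,26,42),box(36,36,42,80)]
CROCK=[box(140,140,0,85),box(120,120,0,98),box(92,92,98,126)]
LID=[box(100,100,0,9),box(30,30,9,40)]
BOARD=[box(220,220,0,16,150,150)]
E
python3 - <<'E'
from fit import *
import cell
print([k for k in dir(cell) if 'off' in k.lower()], getattr(cell,'grasp_offset',None))
im={n:camera(n) for n in C}
def hsv(n,near,half,lo,hi):
    r=(near[0]-half,near[1]-half,near[0]+half,near[1]+half)
    h=cv2.cvtColor(im[n],cv2.COLOR_RGB2HSV)
    print(n,near,"hsv",h[near[1],near[0]])
    m=cv2.inRange(h,lo,hi)[r[1]:r[3],r[0]:r[2]]/255.
    return r,cv2.GaussianBlur(m,(0,0),.8)
def rep(nm,mk,bx,p0,z):
    for sub in (mk,)+tuple({n:mk[n]} for n in mk):
        x,f,t=fit(sub,bx,p0,z);print(nm,list(sub),np.round(x,2),"res %.1f of %.0f"%(f,t))
x0=ray("top",205,210,150);print(x0)
print("blue",ray("top",282,212,150))
T=(12,60,120),(28,200,255)
rep("stopper",{"top":hsv("top",(205,209),14,*T),"side":hsv("side",(281,158),16,*T)},STOP,[x0[0],x0[1],0],100)
def both(q,bx,z,zz,near):
    mk={n:soft(n,q,near[n]) for n in C};mk={n:m for n,m in mk.items() if m}
    u=near["top"];x0=ray("top",*u,zz);rep(q,mk,bx,[x0[0],x0[1],-.1],z)
both("lid",LID,16,25,{"top":(355,201),"side":(300,269)})
c=ray("top",353,214,8)
# board + lid union as brown mask
mk={}
for n,q in(("top",(353,214)),("side",(287,269))):
    rb=soft(n,"board",q,12);mk[n]=rb
    print(n,rb[0],rb[1].sum())
rep("board+lid",mk,BOARD,[c[0],c[1],-.1],0)
rep("crock",{n:soft(n,"crock",q) for n,q in(("top",(206,212)),)},CROCK,[x0[0],x0[1],0],0)
for q,uv,z in(("oil_bottle",(243,158),260),("pepper_mill",(321,162),160)):print(q,ray("top",*uv,z))
E
```

```text
['grasp_offset', 'sign_off'] 18.8
[496.33647683 377.99674628 150.        ]
blue [490.20927624 125.18131075 150.        ]
top (205, 209) hsv [ 18 119 175]
side (281, 158) hsv [ 17 133 117]
stopper ['top', 'side'] [5.0144e+02 3.8043e+02 2.0000e-02] res 40.3 of 544
stopper ['top'] [5.0193e+02 3.7959e+02 2.0000e-02] res 5.6 of 367
stopper ['side'] [4.9979e+02 3.8957e+02 2.1000e-01] res 23.3 of 177
lid ['top', 'side'] [ 5.4977e+02 -1.3606e+02  1.4000e-01] res 22.6 of 1378
lid ['top'] [ 5.4947e+02 -1.3643e+02  1.5000e-01] res 10.2 of 737
lid ['side'] [ 5.5022e+02 -1.3548e+02  1.4000e-01] res 11.7 of 641
top (315, 174, 391, 256) 1510.0001Traceback (most recent call last):
  File "<stdin>", line 27, in <module>
TypeError: 'NoneType' object is not subscriptable
```

```bash
python3 -m jog '[[70,[-0.95,0.04,-0.1],0],[70,[-0.95,0.04,-0.1],0],[70,[-0.95,0.04,-0.1],0],[70,[-0.95,0.04,-0.1],0],[70,[-0.95,0.04,-0.1],0],[70,[-0.95,0.04,0],0],[70,[0,0,0],-0.0375],[70,[0,0,0],-0.0375],[70,[0,0,0],-0.0375],[70,[0,0,0],-0.0375],[70,[0,0,0],0]]' 25
python3 - <<'E'
from fit import *
s=read_state();print(np.round(s["eef_pos"],1),np.round(s["eef_rot"],3))
def rep(nm,mk,bx,p0,z):
    for sub in (mk,)+tuple({n:mk[n]} for n in mk):
        x,f,t=fit(sub,bx,p0,z);print(nm,list(sub),np.round(x,2),"res %.1f of %.0f"%(f,t))
for n in C:camera(n)
m=soft("side","crock",(281,177))
if m:
  rep("crock",{"side":m},CROCK,[502,380,0],0)
for n,q in(("top",(353,214)),("side",(287,269))):
    print(n,"board",[(round(r["conf"],2),np.round(r["rect"]).tolist()) for r in regions_of(n,"board")])
E
```

```text
clock: 2.0
eef_pos: [502.2, 380.6, 230.4]
eef_rot: [-3.141, -0.0, -3.121]
wrist_force: [0.2, -0.5, 0.1]
finger_gap: 70.0
finger_force: 0.0
[502.2 380.6 230.4] [-3.141 -0.    -3.121]
crock ['side'] [5.0255e+02 4.0159e+02 1.0000e-02] res 277.8 of 811
crock ['side'] [5.0255e+02 4.0159e+02 1.0000e-02] res 277.8 of 811
top board [(0.72, [354.0, 214.0, 48.0, 62.0])]
side board [(0.64, [288.0, 271.0, 67.0, 38.0]), (0.16, [248.0, 333.0, 18.0, 35.0])]
```

```bash
python3 -m jog '[[70,[0,0,0.5],0],[70,[0,0,0.5],0],[70,[0,0,0.4],0],[70,[0,0,0.28],0],[70,[0,0,0],0]]' 25
python3 - <<'E'
from fit import *
im=camera("side");cv2.imwrite("pics/c.png",cv2.resize(im[90:230,200:380],None,fx=4,fy=4,interpolation=3)[:,:,::-1])
E
```

```text
clock: 2.75
eef_pos: [501.6, 380.3, 144.7]
eef_rot: [-3.14, -0.002, -3.124]
wrist_force: [-0.1, 0.5, -0.2]
finger_gap: 70.1
finger_force: 0.0
```

View pics/c.png

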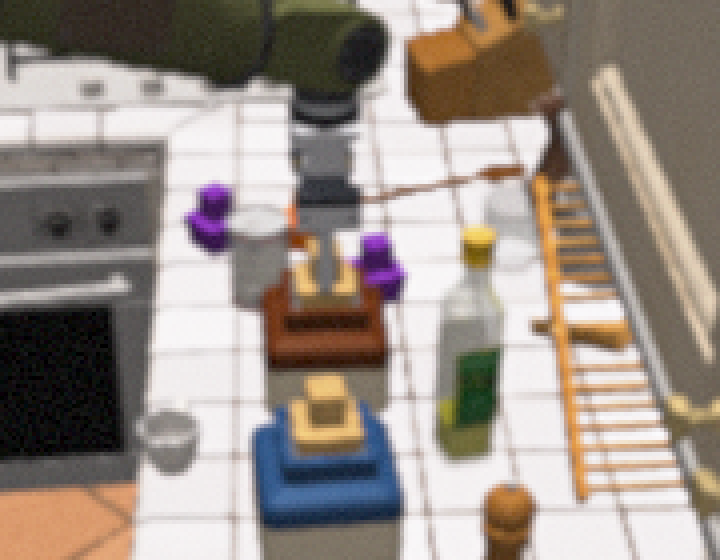

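The near finger (325,265 in the crop) stands centred in front of the beech knob, with the tips just above the plug. I close the gripper.

```bash
python3 -m jog '[[50,[0,0,0],0],[42,[0,0,0],0],[30,[0,0,0],0],[30,[0,0,0],0],[30,[0,0,0],0],[30,[0,0,0],0]]' 25
```

```text
clock: 3.4
eef_pos: [502.2, 380.6, 146.7]
eef_rot: [-3.141, 0.0, -3.123]
wrist_force: [-1.2, -1.3, 2.5]
finger_gap: 35.9
finger_force: 25.0
```

```bash
python3 -m jog '[[30,[0.05,0,0],0],[30,[0.05,0,0],0],[30,[0,0,0],0]]'; python3 -m jog '[[30,[-0.1,0,-0.02],0],[30,[-0.1,0,-0.02],0],[30,[0,0,0],0]]'
```

```text
clock: 3.7
eef_pos: [499.0, 380.5, 147.7]
eef_rot: [3.14, 0.005, -3.124]
wrist_force: [10.1, -1.1, 3.7]
finger_gap: 36.2
finger_force: 25.0
clock: 4.0
eef_pos: [506.1, 380.7, 148.2]
eef_rot: [-3.141, -0.004, -3.123]
wrist_force: [-10.5, -3.2, 3.5]
finger_gap: 36.2
finger_force: 25.0
```

```bash
cat > chk.py <<'E'
from fit import *
import sys,os
# shift of the crock body (brown front + cream) in the side picture against the stored one
im=cv2.cvtColor(camera("side"),cv2.COLOR_RGB2GRAY).astype(np.float32)
ref=cv2.cvtColor(cv2.imread("pics/side0.png"),cv2.COLOR_BGR2GRAY).astype(np.float32)
big=lambda a,r:cv2.resize(a[r[1]:r[3],r[0]:r[2]],None,fx=8,fy=8,interpolation=cv2.INTER_CUBIC)
t=big(ref,(264,168,300,188));s=big(im,(256,160,308,196))
m=cv2.matchTemplate(s,t,cv2.TM_CCOEFF_NORMED);_,v,_,l=cv2.minMaxLoc(m)
print("crock shift px",l[0]/8-8,l[1]/8-8,"corr %.3f"%v)
rgb=camera("side");h=cv2.cvtColor(rgb,cv2.COLOR_RGB2HSV)[130:185,260:305]
cv2.imwrite("pics/%s.png"%sys.argv[1],cv2.resize(rgb[120:200,240:330],None,fx=6,fy=6,interpolation=3)[:,:,::-1])
E
python3 chk.py d
python3 -m jog '[[30,[0.12,0,-0.02],0],[30,[0.12,0,-0.02],0],[30,[0,0,0],0]]'; python3 chk.py d2;python3 -m jog '[[30,[-0.12,0,-0.02],0],[30,[-0.12,0,-0.02],0],[30,[0,0,0],0]]'; python3 chk.py d3
```

```text
crock shift px 0.25 -0.25 corr 0.994
clock: 4.4
eef_pos: [494.5, 380.3, 149.5]
eef_rot: [-3.141, -0.001, -3.123]
wrist_force: [4.7, 0.2, -8.4]
finger_gap: 35.9
finger_force: 25.0
crock shift px -1.125 -0.25 corr 0.991
clock: 4.8
eef_pos: [507.9, 380.4, 151.6]
eef_rot: [-3.141, -0.001, -3.124]
wrist_force: [1.6, 0.2, -16.5]
finger_gap: 36.0
finger_force: 25.0
crock shift px 2.0 -0.25 corr 0.969
```

```bash
python3 -m jog '[[30,[0,0,0.06],0],[30,[0,0,0],0],[60,[0,0,0],0],[60,[0,0,0],0],[70,[0,0,-0.7],0],[70,[0,0,-0.7],0],[70,[0,0,0],0]]' 12
python3 - <<'E'
from fit import *
im={n:camera(n) for n in C}
cv2.imwrite("pics/e.png",cv2.resize(im["side"][120:200,240:330],None,fx=6,fy=6,interpolation=3)[:,:,::-1])
h=cv2.cvtColor(im["side"],cv2.COLOR_RGB2HSV);h0=cv2.cvtColor(cv2.cvtColor(cv2.imread("pics/side0.png"),cv2.COLOR_BGR2RGB),cv2.COLOR_RGB2HSV)
m,m0=[(cv2.inRange(q,(12,60,60),(28,220,255))[138:172,262:300]>0) for q in(h,h0)]
for a in(m0,m):
    ys,xs=np.nonzero(a);print(a.sum(),xs.mean()+262,ys.mean()+138,ys.min()+138,a.sum(1).tolist())
E
python3 chk.py e2
```

```text
clock: 5.6
eef_pos: [508.4, 382.0, 225.8]
eef_rot: [3.136, 0.008, -3.123]
wrist_force: [-0.3, 0.0, -0.4]
finger_gap: 69.2
finger_force: 0.0
257 280.420233463035 158.8054474708171 138 [1, 0, 1, 1, 1, 1, 1, 1, 0, 0, 0, 8, 8, 9, 9, 8, 8, 9, 13, 16, 18, 17, 17, 17, 17, 17, 15, 14, 13, 8, 4, 5, 0, 0]
271 282.0 158.3468634686347 138 [1, 0, 0, 0, 1, 1, 1, 1, 0, 0, 6, 10, 10, 10, 9, 9, 9, 13, 15, 17, 17, 18, 18, 17, 16, 15, 14, 14, 14, 8, 1, 2, 1, 3]
crock shift px 1.75 -0.125 corr 0.974
```

View pics/e.png

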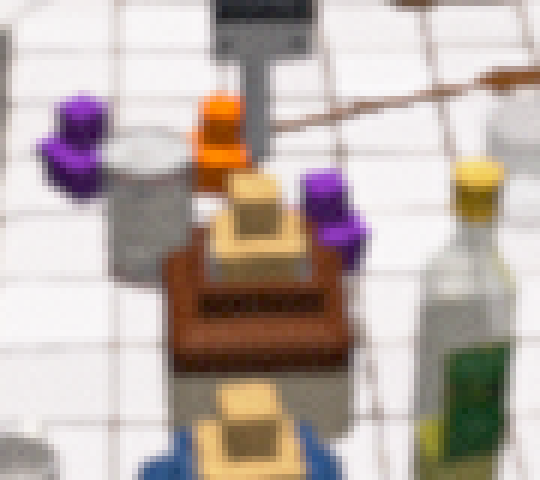

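```bash
python3 -m jog '[[70,[0,0,0.6],0],[70,[0,0,0.5],0],[70,[0,0,0.22],0],[48,[0,0,0],0],[30,[0,0,0],0],[30,[0,0,0],0],[30,[0,0,0],0]]' 12; python3 -m jog '[[30,[0.08,0,0.02],0],[30,[0.08,0,0],0]]';python3 -m jog '[[30,[-0.12,0,0],0],[30,[-0.12,0,0],0]]'; python3 chk.py e3;python3 -m jog '[[30,[0.12,0,-0.01],0],[30,[0.12,0,-0.01],0]]';  python3 chk.py e4
```

```text
clock: 6.5
eef_pos: [507.5, 381.0, 154.5]
eef_rot: [3.141, 0.001, -3.123]
wrist_force: [-0.0, 0.5, -0.4]
finger_gap: 41.6
finger_force: 0.0
clock: 6.7
eef_pos: [500.8, 380.6, 154.1]
eef_rot: [3.14, 0.005, -3.124]
wrist_force: [10.7, -2.0, 7.8]
finger_gap: 35.7
finger_force: 12.0
clock: 6.9
eef_pos: [510.1, 381.0, 153.0]
eef_rot: [-3.141, -0.003, -3.123]
wrist_force: [-11.5, -2.6, 8.2]
finger_gap: 35.7
finger_force: 12.0
crock shift px 1.875 -0.25 corr 0.969
clock: 7.2
eef_pos: [500.5, 380.8, 154.4]
eef_rot: [3.14, 0.004, -3.124]
wrist_force: [9.5, 0.1, 3.1]
finger_gap: 35.6
finger_force: 12.0
crock shift px 1.125 -0.375 corr 0.984
```

```bash
python3 -m jog '[[30,[-0.13,0,-0.02],0],[30,[-0.13,0,-0.02],0]]';python3 -m jog '[[30,[0.13,0,-0.02],0],[30,[0.13,0,-0.02],0]]'; python3 chk.py e5;python3 -m jog '[[30,[-0.13,0,-0.02],0],[30,[-0.13,0,-0.02],0]]';  python3 chk.py e6
```

```text
clock: 7.5
eef_pos: [511.2, 380.8, 154.8]
eef_rot: [-3.14, -0.004, -3.123]
wrist_force: [-10.0, -2.2, 2.4]
finger_gap: 36.2
finger_force: 12.0
clock: 7.7
eef_pos: [499.7, 380.2, 157.1]
eef_rot: [-3.141, 0.001, -3.124]
wrist_force: [7.8, -2.7, -2.8]
finger_gap: 35.5
finger_force: 12.0
crock shift px 1.125 -0.375 corr 0.985
clock: 8.0
eef_pos: [511.5, 380.9, 159.5]
eef_rot: [-3.141, -0.003, -3.123]
wrist_force: [-8.6, -3.4, 3.7]
finger_gap: 35.6
finger_force: 12.0
crock shift px 1.75 -0.5 corr 0.962
```

```bash
python3 -m jog '[[30,[0.13,0,-0.02],0],[30,[0.13,0,-0.02],0]]';python3 -m jog '[[30,[-0.13,0,-0.02],0],[30,[-0.13,0,-0.02],0]]';python3 -m jog '[[30,[0.13,0,-0.02],0],[30,[0.13,0,-0.02],0]]';python3 -m jog '[[30,[-0.13,0,-0.02],0],[30,[-0.13,0,-0.02],0]]';  python3 chk.py e7
```

```text
clock: 8.3
eef_pos: [499.4, 380.5, 161.1]
eef_rot: [-3.141, 0.001, -3.123]
wrist_force: [5.5, -0.5, -6.5]
finger_gap: 36.3
finger_force: 12.0
clock: 8.5
eef_pos: [511.6, 381.2, 164.4]
eef_rot: [3.141, -0.001, -3.122]
wrist_force: [-9.0, -3.1, 4.0]
finger_gap: 36.2
finger_force: 12.0
clock: 8.7
eef_pos: [499.8, 380.6, 165.8]
eef_rot: [3.141, 0.002, -3.124]
wrist_force: [6.6, -1.5, -4.0]
finger_gap: 35.8
finger_force: 12.0
clock: 8.9
eef_pos: [511.5, 381.3, 168.5]
eef_rot: [3.141, -0.001, -3.122]
wrist_force: [-9.4, -2.3, 3.7]
finger_gap: 35.9
finger_force: 12.0
crock shift px 0.75 -0.5 corr 0.985
```

View pics/e7.png

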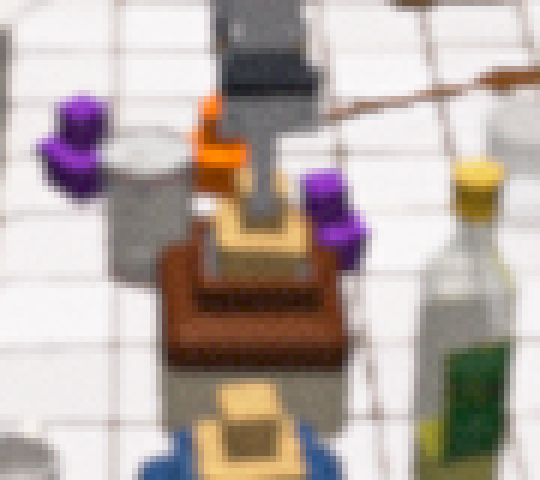

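```bash
python3 -m jog '[[30,[0.12,0,0],0],[30,[0,0,0],0]]'
python3 - <<'E'
from fit import *
im=camera("side")
h=cv2.cvtColor(im,cv2.COLOR_RGB2HSV)
m=(cv2.inRange(h,(12,60,60),(28,220,255))[138:172,262:300]>0)
print([(138+i,r.sum(),(np.nonzero(r)[0][[0,-1]]+262).tolist()) for i,r in enumerate(m) if r.any()])
for z in(100,104,108,112,116):
    p=[506,382,.02];top=proj("side",place(box(64,64,42,42),p,z));k=proj("side",place(box(36,36,80,80),p,z))
    print(z,"plug top rows",np.round([top[:,1].min(),top[:,1].max()],1),"knob top rows",np.round([k[:,1].min(),k[:,1].max()],1))
E
```

```text
clock: 9.2
eef_pos: [506.0, 380.9, 167.5]
eef_rot: [3.141, 0.001, -3.123]
wrist_force: [-1.7, 1.1, -8.2]
finger_gap: 36.1
finger_force: 12.0
[(142, np.int64(1), [273, 273]), (144, np.int64(1), [273, 273]), (145, np.int64(1), [273, 273]), (147, np.int64(1), [278, 278]), (148, np.int64(4), [273, 279]), (149, np.int64(6), [277, 285]), (150, np.int64(6), [277, 285]), (151, np.int64(6), [277, 285]), (152, np.int64(4), [278, 285]), (153, np.int64(6), [276, 285]), (154, np.int64(8), [275, 287]), (155, np.int64(8), [275, 287]), (156, np.int64(13), [275, 288]), (157, np.int64(16), [274, 289]), (158, np.int64(17), [273, 289]), (159, np.int64(16), [274, 289]), (160, np.int64(17), [274, 290]), (161, np.int64(17), [274, 290]), (162, np.int64(15), [275, 289]), (163, np.int64(15), [275, 289]), (164, np.int64(17), [269, 293]), (165, np.int64(14), [275, 288]), (166, np.int64(16), [268, 293]), (167, np.int64(7), [277, 293]), (168, np.int64(3), [280, 290]), (169, np.int64(1), [280, 280]), (170, np.int64(1), [269, 269]), (171, np.int64(1), [271, 271])]
100 plug top rows [154.7 162.8] knob top rows [148.8 153.3]
104 plug top rows [153.9 162. ] knob top rows [148.  152.5]
108 plug top rows [153.1 161.2] knob top rows [147.2 151.7]
112 plug top rows [152.3 160.4] knob top rows [146.4 150.9]
116 plug top rows [151.5 159.6] knob top rows [145.6 150. ]
```

```bash
python3 -m jog '[[44,[0,0,0],0],[44,[0,0,0.13],0],[44,[0,0,0.13],0],[30,[0,0,0],0],[30,[0,0,0],0],[30,[0,0,0],0]]' 28; for i in 1 2 ; do :; done; python3 -m jog '[[30,[0.07,0,0.02],0],[30,[0.07,0,0],0],[30,[-0.14,0,-0.01],0],[30,[-0.14,0,0],0]]'; python3 -m jog '[[30,[0.14,0,-0.02],0],[30,[0.14,0,-0.01],0]]'; python3 -m jog '[[30,[-0.14,0,-0.02],0],[30,[-0.14,0,-0.01],0]]';python3 chk.py e8
```

```text
clock: 9.85
eef_pos: [506.0, 380.7, 153.9]
eef_rot: [-3.141, -0.001, -3.123]
wrist_force: [0.5, 1.5, -7.3]
finger_gap: 35.9
finger_force: 28.0
clock: 10.25
eef_pos: [512.1, 381.2, 155.1]
eef_rot: [3.141, -0.003, -3.123]
wrist_force: [-15.1, -3.1, 13.6]
finger_gap: 35.6
finger_force: 28.0
clock: 10.45
eef_pos: [501.0, 380.6, 156.7]
eef_rot: [3.14, 0.005, -3.124]
wrist_force: [12.2, -0.8, 5.5]
finger_gap: 36.1
finger_force: 28.0
clock: 10.65
eef_pos: [512.0, 381.0, 157.2]
eef_rot: [-3.141, -0.004, -3.122]
wrist_force: [-12.0, -3.4, 9.0]
finger_gap: 35.8
finger_force: 28.0
crock shift px 0.5 -0.25 corr 0.992
```

```bash
python3 -m jog '[[30,[0.14,0,-0.03],0],[30,[0.14,0,-0.01],0]]'; python3 -m jog '[[30,[-0.14,0,-0.03],0],[30,[-0.14,0,-0.01],0]]';python3 -m jog '[[30,[0.14,0,-0.03],0],[30,[0.14,0,-0.01],0]]'; python3 -m jog '[[30,[-0.14,0,-0.03],0],[30,[-0.14,0,-0.01],0]]'; python3 chk.py e9;  python3 - <<'E'
from fit import *
im=camera("side")
h=cv2.cvtColor(im,cv2.COLOR_RGB2HSV)
m=(cv2.inRange(h,(12,60,60),(28,220,255))[138:172,262:300]>0)
print([(138+i,r.sum(),(np.nonzero(r)[0][[0,-1]]+262).tolist()) for i,r in enumerate(m) if r.any() and i<24])
E
```

```text
clock: 10.95
eef_pos: [500.7, 380.5, 159.7]
eef_rot: [3.141, 0.004, -3.124]
wrist_force: [10.8, -1.6, 4.3]
finger_gap: 35.9
finger_force: 28.0
clock: 11.15
eef_pos: [512.5, 381.0, 161.3]
eef_rot: [-3.141, -0.003, -3.123]
wrist_force: [-9.6, -2.2, 5.0]
finger_gap: 36.0
finger_force: 28.0
clock: 11.35
eef_pos: [501.1, 380.7, 164.4]
eef_rot: [3.14, 0.005, -3.124]
wrist_force: [10.0, -1.6, 7.6]
finger_gap: 35.7
finger_force: 28.0
clock: 11.55
eef_pos: [512.6, 381.2, 165.9]
eef_rot: [3.141, -0.002, -3.123]
wrist_force: [-7.6, -0.5, 7.5]
finger_gap: 35.9
finger_force: 28.0
crock shift px -0.25 0.0 corr 0.997
[(138, np.int64(1), [274, 274]), (139, np.int64(2), [275, 295]), (140, np.int64(1), [275, 275]), (142, np.int64(1), [273, 273]), (144, np.int64(3), [273, 280]), (145, np.int64(3), [279, 281]), (146, np.int64(3), [279, 281]), (147, np.int64(7), [278, 286]), (148, np.int64(6), [278, 287]), (149, np.int64(8), [276, 287]), (150, np.int64(10), [273, 286]), (151, np.int64(8), [274, 281]), (152, np.int64(11), [274, 288]), (153, np.int64(10), [275, 289]), (154, np.int64(10), [275, 289]), (155, np.int64(11), [275, 289]), (156, np.int64(15), [275, 289]), (157, np.int64(15), [275, 289]), (158, np.int64(15), [275, 289]), (159, np.int64(15), [275, 289]), (160, np.int64(15), [275, 289]), (161, np.int64(15), [275, 289])]
```

It's rising now (knob top from row 149 to 145) and the crock stands still. I carry on.

```bash
python3 -m jog '[[30,[0.14,0,-0.03],0],[30,[0.14,0,-0.01],0],[30,[-0.14,0,-0.03],0],[30,[-0.14,0,-0.01],0]]';python3 -m jog '[[30,[0.14,0,-0.03],0],[30,[0.14,0,-0.01],0],[30,[-0.14,0,-0.03],0],[30,[-0.14,0,-0.01],0]]'; python3 -m jog '[[30,[0.14,0,-0.03],0],[30,[0,0,-0.01],0],[30,[0,0,-0.04],0]]';python3 chk.py f
```

```text
clock: 12.1
eef_pos: [513.2, 381.0, 169.3]
eef_rot: [3.142, -0.001, -3.123]
wrist_force: [-8.0, -0.5, 5.4]
finger_gap: 35.8
finger_force: 28.0
clock: 12.5
eef_pos: [513.6, 381.0, 173.4]
eef_rot: [3.141, 0.001, -3.123]
wrist_force: [-0.2, -0.5, -2.1]
finger_gap: 36.3
finger_force: 28.0
clock: 12.8
eef_pos: [505.9, 380.7, 176.9]
eef_rot: [-3.141, -0.0, -3.123]
wrist_force: [0.7, 0.3, -1.3]
finger_gap: 35.7
finger_force: 28.0
crock shift px -0.25 0.0 corr 0.998
```

```bash
python3 -m jog '[[30,[0,0,-0.1],0],[30,[0,0,-0.2],0],[30,[0,0,-0.3],0],[30,[0,0,-0.5],0],[30,[0,0,-0.6],0],[30,[0,0,-0.6],0],[30,[0,0,-0.3],0],[30,[0,0,0],0]]'
python3 - <<'E'
from fit import *
im={n:camera(n) for n in C}
a=cv2.resize(im["side"][90:210,220:350],None,fx=3.5,fy=3.5,interpolation=3);b=cv2.resize(im["top"][180:245,170:240],None,fx=4.9,fy=4.9,interpolation=3)
o=np.zeros((420,800,3),np.uint8);o[:a.shape[0],:a.shape[1]]=a;o[:b.shape[0],456:456+b.shape[1]]=b
cv2.imwrite("pics/g.png",o[:,:,::-1])
E
python3 chk.py g2
```

```text
clock: 13.7
eef_pos: [506.6, 381.0, 310.2]
eef_rot: [3.139, 0.004, -3.123]
wrist_force: [0.2, -0.3, -2.9]
finger_gap: 36.1
finger_force: 28.0
crock shift px -0.25 0.0 corr 0.998
```

View pics/g.png

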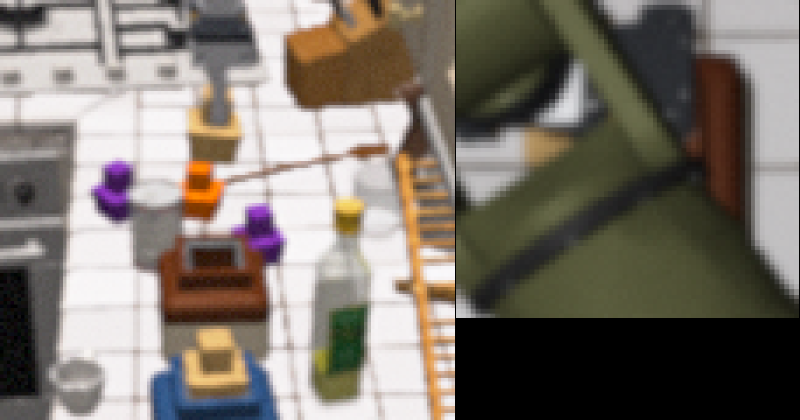

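Run:
```python
from fit import *
camera("top");camera("side")
mk={}
for n,q in(("top",(353,214)),("side",(287,269))):
    R=[r for r in regions_of(n,"board") if np.hypot(*(np.array(r["rect"][:2])-q))<20];L=[r for r in regions_of(n,"lid") if r["conf"]>.3]
    if not R:print("no",n);continue
    m=R[0]["pixels"].copy()
    for l in L[:1]: m|=l["pixels"]
    ys,xs=np.nonzero(m);roi=(xs.min()-6,ys.min()-6,xs.max()+7,ys.max()+7);roi=tuple(map(int,roi))
    mk[n]=(roi,cv2.GaussianBlur(m.astype(np.float32)[roi[1]:roi[3],roi[0]:roi[2]],(0,0),.8));print(n,roi,m.sum())
B=BOARD+[place(LID[1],[50,6,0],16)]
for s in [mk]+[{n:mk[n]} for n in mk]:
    x,f,t=fit(s,B,[500,-143,.14],0);print(list(s),np.round(x,2),f,t)
```

```text
top (321, 175, 385, 253) 2518
side (246, 243, 328, 297) 2053
['top', 'side'] [ 4.9763e+02 -1.3178e+02  1.7000e-01] 100.76884492644757 4571.0
['top'] [ 4.9738e+02 -1.3210e+02  1.7000e-01] 19.118367593016714 2518.0
['side'] [ 4.9787e+02 -1.3095e+02  1.6000e-01] 79.55268379294236 2053.0
```

The crock stands open and upright at its old place, and the stopper is in the fingers. I carry it over the free half of the board.

```bash
python3 -m jog '[[30,[0.06,-0.4,0],0],[30,[0.13,-0.8,0],0],[30,[0.13,-0.9,0],0],[30,[0.13,-0.9,0],0],[30,[0.13,-0.9,0],0],[30,[0.13,-0.9,0],0],[30,[0.13,-0.9,0],0],[30,[0.13,-0.9,0],0],[30,[0.13,-0.9,0],0],[30,[0.13,-0.9,0],0],[30,[0.13,-0.9,0],0],[30,[0.13,-0.7,0],0],[30,[0.02,-0.4,0],0],[30,[0,0,0],-0.022],[30,[0,0,0],-0.023],[30,[0,0,0],0],[30,[0,0,0],0]]'
```

```text
clock: 15.9
eef_pos: [440.2, -140.5, 307.0]
eef_rot: [-3.142, 0.0, -2.984]
wrist_force: [0.1, -0.4, -1.2]
finger_gap: 35.8
finger_force: 28.0
```

```bash
python3 -m jog '[[30,[0,0,0.6],0],[30,[0,0,0.9],0],[30,[0,0,0.9],0],[30,[0,0,0.9],0],[30,[0,0,0.6],0],[30,[0,0,0.4],0],[30,[0,0,0],0],[30,[0,0,0],0]]'; python3 -m jog '[[30,[0,0,0.1],0],[30,[0,0,0.1],0],[30,[0,0,0],0]]'; python3 -m jog '[[30,[0,0,0.1],0],[30,[0,0,0],0]]'
python3 - <<'E'
from fit import *
im=camera("side");cv2.imwrite("pics/h.png",cv2.resize(im[200:310,220:360],None,fx=5,fy=5,interpolation=3)[:,:,::-1])
E
```

```text
clock: 16.7
eef_pos: [440.6, -140.6, 92.7]
eef_rot: [-3.141, 0.0, -2.983]
wrist_force: [0.2, -0.0, -2.1]
finger_gap: 36.2
finger_force: 28.0
clock: 17.0
eef_pos: [440.2, -140.5, 81.8]
eef_rot: [-3.142, -0.0, -2.982]
wrist_force: [-0.3, -0.9, -1.7]
finger_gap: 36.1
finger_force: 28.0
clock: 17.2
eef_pos: [440.0, -140.5, 76.5]
eef_rot: [3.141, -0.001, -2.982]
wrist_force: [0.5, -1.0, -1.7]
finger_gap: 35.7
finger_force: 28.0
```

View pics/h.png

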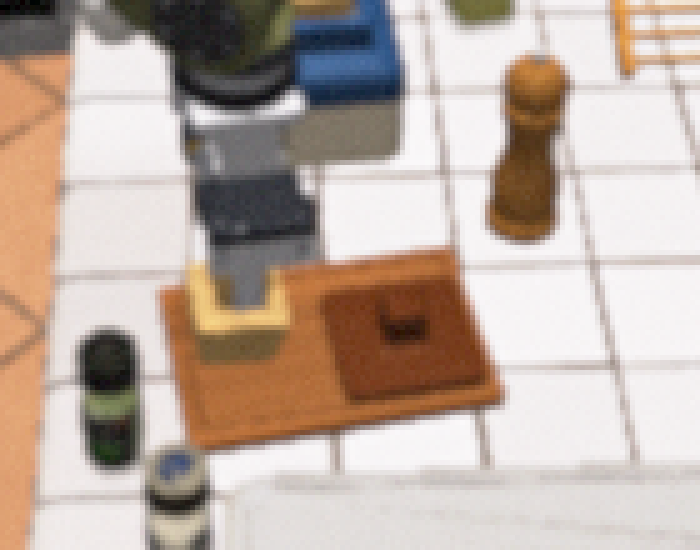

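The stopper hangs nearly level over the free half, foot at about (240,350), clear of the lid (405,340). I lower it until it touches.

```bash
python3 -m jog '[[30,[0,0,0.05],0],[30,[0,0,0.05],0],[30,[0,0,0],0]]'; python3 -m jog '[[30,[0,0,0.05],0],[30,[0,0,0],0]]'; python3 -m jog '[[30,[0,0,0.04],0],[30,[0,0,0],0]]'
```

```text
clock: 17.55
eef_pos: [440.1, -140.5, 71.6]
eef_rot: [3.141, -0.001, -2.982]
wrist_force: [0.2, 0.0, -1.8]
finger_gap: 36.0
finger_force: 28.0
clock: 17.75
eef_pos: [440.1, -140.5, 69.2]
eef_rot: [3.141, -0.0, -2.982]
wrist_force: [1.0, -0.8, -1.6]
finger_gap: 35.8
finger_force: 28.0
clock: 17.95
eef_pos: [440.2, -140.5, 67.2]
eef_rot: [3.141, -0.0, -2.982]
wrist_force: [0.6, 0.6, -2.1]
finger_gap: 35.6
finger_force: 28.0
```

```bash
for i in 1 2; do :; done; python3 -m jog '[[30,[0,0,0.04],0],[30,[0,0,0],0]]' | grep -E "eef_pos|wrist"; python3 -m jog '[[30,[0,0,0.03],0],[30,[0,0,0],0]]'| grep -E "eef_pos|wrist"; python3 -m jog '[[30,[0,0,0.03],0],[30,[0,0,0],0]]'| grep -E "eef_pos|wrist"
```

```text
eef_pos: [440.2, -140.5, 65.2]
wrist_force: [-0.4, 0.6, -1.7]
eef_pos: [440.4, -140.6, 64.6]
wrist_force: [-4.5, 1.4, 8.5]
eef_pos: [440.7, -140.7, 64.3]
wrist_force: [-11.0, 3.5, 28.3]
```

```bash
python3 -m jog '[[30,[0,0,-0.01],0],[30,[0,0,0],0],[30,[0,0,0],0]]' 6; python3 -m jog '[[38,[0,0,0],0],[44,[0,0,0],0],[60,[0,0,0],0],[60,[0,0,0],0],[60,[0,0,-0.3],0],[60,[0,0,-0.6],0],[60,[0,0,-0.8],0],[60,[0,0,-0.6],0],[60,[0,0,0],0]]'
python3 - <<'E'
from fit import *
im=camera("side");cv2.imwrite("pics/i.png",cv2.resize(im[200:310,220:360],None,fx=5,fy=5,interpolation=3)[:,:,::-1])
for n in C:
    if n=="top":camera(n)
    m=soft(n,"lid",{"top":(355,201),"side":(300,269)}[n])
    if m: print(n,fit({n:m},LID,[550,-136,.14],16))
    print([(round(r["conf"],2),np.round(r["rect"]).tolist()) for r in regions_of(n,"stopper")])
E
```

```text
clock: 18.85
eef_pos: [440.6, -140.6, 63.7]
eef_rot: [-3.141, 0.001, -2.982]
wrist_force: [-2.2, 0.8, 8.5]
finger_gap: 35.7
finger_force: 6.0
clock: 19.75
eef_pos: [441.7, -141.1, 181.7]
eef_rot: [-3.138, 0.005, -2.982]
wrist_force: [-0.4, -0.8, -0.0]
finger_gap: 60.1
finger_force: 0.0
top (array([ 5.49458615e+02, -1.36205675e+02,  1.60318117e-01]), np.float64(13.257403923923185), np.float32(736.0))
[(0.89, [161.0, 193.0, 22.0, 19.0]), (0.59, [119.0, 246.0, 28.0, 20.0])]
side (array([ 5.48481865e+02, -1.34942551e+02,  1.68518076e-01]), np.float64(4.8500772634989335), np.float32(675.0))
[(0.57, [265.0, 264.0, 25.0, 29.0]), (0.57, [293.0, 158.0, 17.0, 18.0]), (0.54, [278.0, 142.0, 16.0, 14.0]), (0.27, [318.0, 178.0, 23.0, 58.0]), (0.22, [285.0, 270.0, 65.0, 42.0])]
```

View pics/i.png

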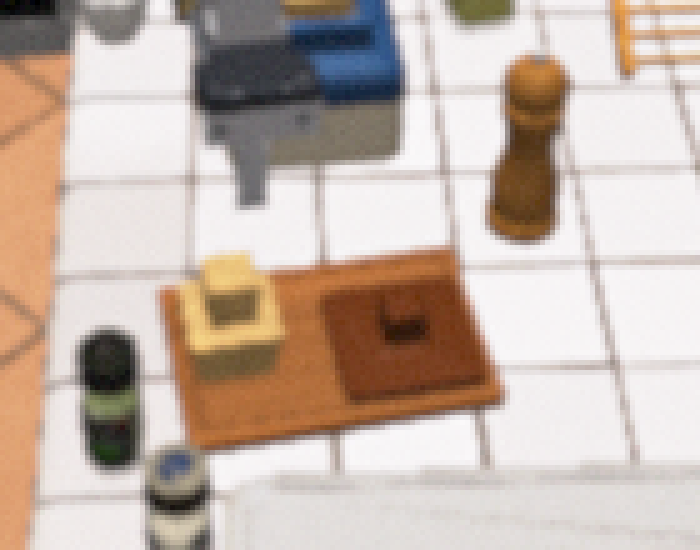

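The stopper stands upright on the board (235,320), well clear of the lid (405,335). I go to the lid's knob.

```bash
python3 -m jog '[[60,[-0.7,-0.08,0],0],[60,[-0.7,-0.08,0],0],[60,[-0.7,-0.08,0],0],[60,[-0.04,0,0.4],0],[60,[0,0,0.8],0],[60,[0,0,0.4],0],[60,[0,0,0],0],[60,[0,0,0],0]]' 25;  python3 - <<'E'
from fit import *
im=camera("side");cv2.imwrite("pics/j.png",cv2.resize(im[200:310,220:360],None,fx=5,fy=5,interpolation=3)[:,:,::-1])
E
```

```text
clock: 20.85
eef_pos: [547.9, -135.4, 98.2]
eef_rot: [3.141, -0.0, -2.982]
wrist_force: [0.3, 0.8, 0.9]
finger_gap: 60.0
finger_force: 0.0
```

View pics/j.png

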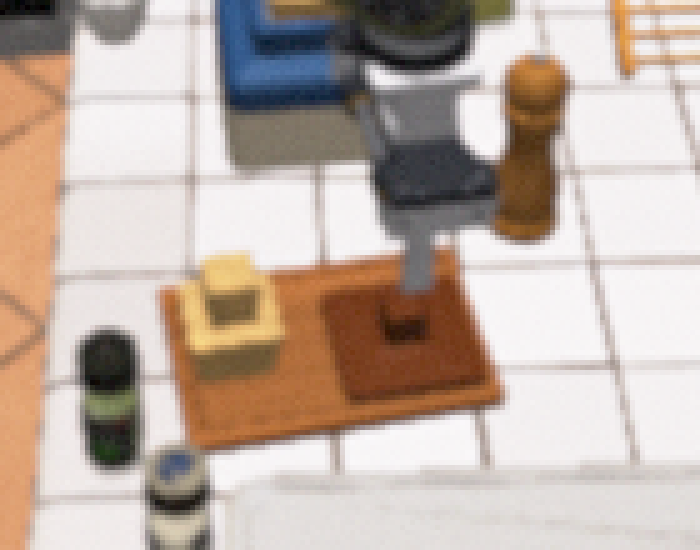

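Run:
```python
from fit import *
print("mill base",ray("side",220+522/5,200+225/5,10), "cap", ray("top",321.5,163,165))
```

```text
mill base [649.75883431 -21.36204573  10.        ] cap [651.0483505   -4.56863789 165.        ]
```

```bash
python3 -m jog '[[60,[0,0,0.6],0],[60,[0,0,0.5],0],[60,[0,0,0.26],0],[60,[0,0,0],0],[48,[0,0,0],0],[40,[0,0,0],0],[20,[0,0,0],0],[20,[0,0,0],0],[20,[0,0,0],0]]' 25; python3 -m jog '[[20,[0,0,-0.1],0],[20,[0,0,-0.3],0],[20,[0,0,-0.3],0],[20,[0,0,-0.5],0],[20,[0,0,-0.8],0],[20,[0,0,-0.9],0],[20,[0,0,-0.8],0],[20,[0,0,-0.6],0],[20,[0,0,0],0]]'
```

```text
clock: 21.8
eef_pos: [548.2, -135.6, 30.7]
eef_rot: [-3.141, 0.001, -2.982]
wrist_force: [-0.4, -0.4, 5.8]
finger_gap: 29.7
finger_force: 25.0
clock: 22.7
eef_pos: [548.8, -135.6, 250.6]
eef_rot: [-3.138, 0.007, -2.982]
wrist_force: [-0.1, 0.8, -3.5]
finger_gap: 29.5
finger_force: 25.0
```

Run:
```python
from fit import *
for n,q in(("top",(206,212)),("side",(281,177))):
    im=camera(n);m=soft(n,"crock",q)
    if m:
        x,f,t=fit({n:m},CROCK,[501,380,0],0);print(n,"crock",np.round(x,2),f,t)
    # same picture area against the first one
    ref=cv2.imread(f"pics/{n}0.png")[:,:,::-1]
    g=[cv2.cvtColor(np.ascontiguousarray(a),cv2.COLOR_RGB2GRAY).astype(np.float32) for a in(ref,im)]
    r=(182,186,230,236) if n=="top" else(258,166,306,192)
    k=8;b=[cv2.resize(a[r[1]:r[3],r[0]:r[2]],None,fx=k,fy=k,interpolation=2) for a in g]
    R=cv2.matchTemplate(b[1],b[0][24:-24,24:-24],cv2.TM_CCOEFF_NORMED);_,v,_,l=cv2.minMaxLoc(R);print("shift px",l[0]/k-3,l[1]/k-3,v)
    # brown top by colour
    if n=="top":
        h=cv2.cvtColor(im,cv2.COLOR_RGB2HSV)[186:236,182:230];print(h[25,5],h[4,24])
        mm=((h[...,2]<110)&(h[...,1]>90)&((h[...,0]<15)|(h[...,0]>170))).astype(np.uint8)
        c=max(cv2.findContours(mm,0,1)[0],key=cv2.contourArea);rc=cv2.minAreaRect(c);print(rc)
        print(ray("top",rc[0][0]+182,rc[0][1]+186,85))
```

```text
top crock [4.9957e+02 3.8028e+02 1.0000e-02] 29.63636079414554 1776.9999
shift px 0.25 0.25 0.8446835279464722
[  8  13 154] [  0   8 160]
((26.5, 25.0), (38.0, 39.0), 90.0)
[499.8959806  377.52553875  85.        ]
side crock [ 4.8896e+02  4.0131e+02 -1.0000e-02] 296.24851094213454 754.0
shift px -0.375 0.375 0.7764340043067932
```

```bash
python3 -m jog '[[20,[-0.052,0.4,0],0],[20,[-0.052,0.8,0],0],[20,[-0.052,0.9,0],0],[20,[-0.052,0.9,0],0],[20,[-0.052,0.9,0],0],[20,[-0.052,0.9,0],0],[20,[-0.052,0.9,0],0],[20,[-0.052,0.9,0],0],[20,[-0.052,0.9,0],0],[20,[-0.052,0.9,0],0],[20,[-0.052,0.9,0],0],[20,[-0.052,0.7,0],0],[20,[-0.052,0.34,0],0],[20,[0,0,0],0.023],[20,[0,0,0],0.023],[20,[0,0,0],0],[20,[0,0,0],0]]'
```

```text
clock: 24.6
eef_pos: [498.7, 380.2, 243.8]
eef_rot: [-3.141, -0.002, -3.124]
wrist_force: [0.1, 0.0, -3.1]
finger_gap: 29.7
finger_force: 25.0
```

```bash
python3 -m jog '[[20,[-0.03,0,0.4],0],[20,[0,0,0.6],0],[20,[0,0,0.4],0],[20,[0,0,0.2],0],[20,[0,0,0],0],[20,[0,0,0],0]]'
python3 - <<'E'
from fit import *
z=read_state()["eef_pos"][2]-14.7
im=camera("side")
for r in regions_of("side","lid")[:3]:print(round(r["conf"],2),np.round(r["rect"],1))
m=soft("side","lid",(282,155))
if m:print(fit({"side":m},LID,[500,380,0],z))
print("expected", proj("side",[[500,380,z],[450,330,z],[550,330,z]]).round(1).tolist())
# brown extents per row
h=cv2.cvtColor(im,cv2.COLOR_RGB2HSV)[145:190,255:312].astype(int)
mm=(h[...,2]<150)&(h[...,1]>110)&((h[...,0]<13)|(h[...,0]>170))
print([(145+i,(np.nonzero(r)[0][[0,-1]]+255).tolist()) for i,r in enumerate(mm) if r.sum()>8])
for zz,w in((z,100),(z+9,100),(126,92),(85,140)):print(zz,w,proj("side",place(box(w,w,zz,zz),[500,380,.01],0)).round(1)[:4].tolist())
E
```

```text
clock: 25.2
eef_pos: [500.7, 380.6, 165.9]
eef_rot: [3.141, 0.001, -3.126]
wrist_force: [0.3, 0.1, -2.5]
finger_gap: 29.5
finger_force: 25.0
0.49 [281.6 157.7  20.9  14. ]
(array([ 5.03026243e+02,  3.81912502e+02, -2.80343390e-02]), np.float64(34.29435797152556), np.float32(278.0))
expected [[280.4, 157.1], [269.0, 163.5], [292.7, 163.1]]
[(151, [270, 290]), (152, [270, 290]), (153, [270, 291]), (154, [270, 291]), (155, [270, 292]), (156, [270, 292]), (157, [270, 292]), (158, [270, 291]), (159, [270, 291]), (160, [270, 291]), (161, [269, 292]), (162, [267, 294]), (163, [266, 294]), (164, [266, 294]), (165, [265, 294]), (166, [265, 294]), (167, [266, 294]), (168, [266, 294]), (169, [266, 294]), (170, [266, 294]), (171, [266, 294]), (172, [266, 294]), (173, [267, 295]), (174, [267, 295]), (175, [267, 295]), (176, [267, 295]), (177, [267, 295]), (178, [267, 295]), (179, [267, 295]), (180, [267, 295]), (181, [268, 291])]
151.2253660029208 100 [[269.2, 163.6], [268.6, 151.4], [292.8, 163.1], [291.2, 151.0]]
160.2253660029208 100 [[269.1, 161.8], [268.6, 149.7], [292.9, 161.2], [291.2, 149.2]]
126 92 [[270.2, 168.1], [269.6, 156.8], [291.7, 167.6], [290.2, 156.4]]
85 140 [[264.9, 179.4], [264.3, 161.9], [297.5, 178.6], [294.9, 161.3]]
```

```bash
python3 -m jog '[[20,[0,0,0.2],0],[20,[0,0,0.16],0],[20,[0,0,0],0],[20,[0,0,0],0]]'| grep -E "eef_pos|wrist"; python3 -m jog '[[20,[0,0,0.06],0],[20,[0,0,0],0]]'| grep -E "eef_pos|wrist";python3 -m jog '[[20,[0,0,0.04],0],[20,[0,0,0],0]]'| grep -E "eef_pos|wrist"
```

```text
eef_pos: [500.3, 380.4, 146.6]
wrist_force: [-0.0, -0.3, -3.0]
eef_pos: [500.3, 380.4, 143.7]
wrist_force: [-0.3, 0.7, -3.2]
eef_pos: [500.3, 380.4, 141.7]
wrist_force: [-0.1, 0.6, -1.8]
```

```bash
python3 -m jog '[[20,[0,0,0.03],0],[20,[0,0,0],0]]'| grep -E "eef_pos|wrist"; python3 -m jog '[[20,[0,0,0.02],0],[20,[0,0,0],0]]'| grep -E "eef_pos|wrist"
```

```text
eef_pos: [500.5, 380.5, 140.7]
wrist_force: [0.0, 0.1, -0.4]
eef_pos: [500.5, 380.5, 140.7]
wrist_force: [-3.9, -2.2, 7.7]
```

Contact at the expected height. I release and check.

```bash
python3 -m jog '[[32,[0,0,0],0],[36,[0,0,0],0],[50,[0,0,0],0],[60,[0,0,0],0],[60,[0,0,-0.2],0],[60,[0,0,-0.5],0],[60,[0,0,-0.8],0],[60,[0,0,-0.9],0],[60,[0,-0.8,-0.4],0],[60,[0,-0.9,0],0],[60,[0,-0.9,0],0],[60,[0,-0.9,0],0],[60,[0,-0.9,0],0],[60,[0,-0.9,0],0],[60,[0,-0.5,0],0],[60,[0,0,0],0],[60,[0,0,0],0]]' 10
python3 - <<'E'
from fit import *
for n,q in(("top",(206,209)),("side",(281,161))):
    im=camera(n)
    m=soft(n,"lid",q)
    if m:print(n,"lid",fit({n:m},LID,[500,380,0],126))
    m=soft(n,"crock",{"top":(206,212),"side":(281,175)}[n])
    if m:
        for z in(0,):print(n,"crock",fit({n:m},CROCK+[place(b,[0,0,0],126) for b in LID],[500,380,0],z))
    for r in regions_of(n,"stopper"):print(n,"stopper",round(r["conf"],2),np.round(r["rect"]))
E
```

```text
clock: 28.25
eef_pos: [504.9, 90.5, 280.1]
eef_rot: [3.141, 0.001, -3.127]
wrist_force: [0.2, 0.5, 0.6]
finger_gap: 60.1
finger_force: 0.0
top crock (array([497.56080247, 267.86181242,   1.52873353]), np.float64(471.4780383815016), np.float32(685.0))
top stopper 0.84 [120. 247.  25.  21.]
top stopper 0.83 [162. 192.  22.  20.]
top stopper 0.8 [356. 232.  22.  18.]
top stopper 0.68 [126. 215.  24.  22.]
side lid (array([4.40205117e+02, 3.80918022e+02, 3.55409236e-01]), np.float64(100.6114181451405), np.float32(138.0))
side crock (array([5.03264182e+02, 4.12595806e+02, 2.89224247e-02]), np.float64(434.6698662805618), np.float32(726.0))
side stopper 0.78 [268. 264.  23.  30.]
side stopper 0.6 [253. 144.  16.  17.]
side stopper 0.58 [276. 144.  10.  16.]
```

Run:
```python
from fit import *
im=camera("top");g=im[...,:].astype(int).sum(2)//3
print("cols 180..232", g[206:211,182:232].mean(0).astype(int).tolist());print("rows 184..238",g[184:238,213:217].mean(1).astype(int).tolist())
p=[500,380,.015]
for nm,w,z in(("lid top",100,135),("knob top",30,166),("body",140,90)):
    q=proj("top",place(box(w,w,z,z),p,0))[:4];print(nm,"cols",q[:,0].min().round(1),q[:,0].max().round(1),"rows",q[:,1].min().round(1),q[:,1].max().round(1))
s=camera("side").astype(int).sum(2)//3
print("side rows/cols");
for r in range(146,176,2):print(r,s[r,262:302].tolist())
q=proj("side",np.vstack([place(box(100,100,126,135),p,0),place(box(30,30,166,166),p,0)[:4]]));print(q.round(1).tolist())
```

```text
cols 180..232 [191, 192, 192, 191, 179, 145, 90, 48, 40, 50, 55, 57, 58, 58, 58, 57, 54, 48, 52, 57, 60, 61, 63, 64, 59, 47, 31, 28, 42, 54, 62, 65, 64, 65, 66, 64, 63, 57, 43, 40, 47, 48, 46, 38, 30, 25, 31, 60, 111, 160]
rows 184..238 [179, 162, 134, 128, 155, 171, 149, 96, 49, 36, 38, 46, 52, 54, 56, 56, 59, 61, 62, 63, 64, 65, 64, 65, 65, 65, 66, 66, 66, 66, 66, 67, 69, 69, 71, 71, 72, 73, 71, 62, 50, 50, 52, 47, 40, 34, 43, 79, 130, 170, 182, 183, 184, 184]
lid top cols 190.0 220.3 rows 194.3 224.6
knob top cols 198.9 208.2 rows 203.7 213.0
body cols 186.9 227.9 rows 190.4 231.5
side rows/cols
146 [212, 211, 218, 222, 223, 225, 224, 219, 204, 173, 147, 126, 124, 115, 83, 54, 50, 55, 49, 52, 54, 48, 48, 47, 52, 44, 45, 46, 42, 52, 55, 49, 40, 40, 55, 116, 188, 228, 236, 233]
148 [180, 191, 190, 188, 181, 174, 162, 136, 111, 92, 75, 67, 65, 59, 55, 50, 46, 43, 43, 44, 42, 38, 51, 51, 55, 51, 51, 52, 49, 51, 49, 53, 54, 50, 77, 138, 212, 243, 246, 245]
150 [107, 109, 109, 111, 111, 108, 111, 110, 101, 92, 77, 67, 63, 70, 91, 101, 106, 104, 107, 102, 107, 105, 107, 109, 110, 110, 10
[... 1764 characters left out ...]
6, 63, 63, 63, 53, 42, 24, 25, 33, 31, 29, 38, 26, 29, 32, 38, 66, 96, 110, 116, 114, 112, 90, 57, 31, 30, 47, 57, 69, 108, 182, 236, 236, 213, 212, 237]
172 [243, 242, 223, 153, 84, 61, 65, 65, 59, 39, 44, 42, 38, 39, 48, 47, 49, 47, 52, 59, 76, 95, 108, 109, 110, 106, 92, 67, 53, 51, 55, 64, 62, 83, 147, 213, 239, 228, 216, 234]
174 [244, 242, 223, 158, 89, 65, 67, 72, 78, 79, 77, 81, 77, 79, 82, 78, 80, 80, 84, 81, 80, 87, 90, 92, 89, 91, 84, 85, 77, 81, 74, 65, 64, 75, 123, 197, 238, 227, 195, 216]
[[269.3, 168.7], [268.6, 156.4], [292.7, 168.1], [291.0, 155.9], [269.3, 166.9], [268.6, 154.6], [292.8, 166.3], [291.0, 154.1], [277.1, 156.1], [276.8, 152.4], [284.1, 155.9], [283.7, 152.3]]
```

The lid's edges in the top picture (columns 190 to 220, rows about 194 to 224) lie within about 3 mm of the predicted centred position. The contact height matches the rim, and the stopper is upright on the board.

```bash
python3 -c "from cell import *; print(sign_off())"
```

```text
the job is handed in; nothing more can be done
None
```

The job is handed in after about 28 s on the robot clock: the stopper was rocked out and stands upright on the board, and the lid lies on the crock's mouth, centred to within about 3 mm; the crock slid several mm while I rocked the stopper but ended about 1 mm from its starting place, upright, and I moved nothing else.

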